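# Seat the orange bay marker in the spring-plunger post holder

### The arm

A 7-joint arm with a two-finger parallel gripper is mounted at the origin on the work surface. World frame = base frame: x ahead of the robot, y to its left, z up, the work surface at z = 0. Lengths are in m, angles in rad, forces in N, time in s.
With the tool pointing down it reaches from about 0.35 to 0.9 m from the base axis. Payload 8.1 kg.
Tool frame: the origin (TCP) lies at the centre of the arm's flange, where the gripper is bolted on; the fingertips stand 178 mm ahead of it and the grasp point (between the pads) lies 159 mm ahead of it; z points along the fingers, y is the direction in which the jaws open and shut (so a half turn about z gives the same grasp; the last joint's range is limited). The gripper opens to 92 mm and grips with 3 to 60 N. Pads are 19 mm wide; open, the fingers measure 130 mm over their backs; the gripper's body (75 mm by 190 mm) begins 47 mm behind the grasp point.
Start: joints at [1.192, 0.434, 0.025, 1.573, -0.012, 1.134, -0.075], TCP at [0.17, -0.601, 0.405] pointing down, gripper open.
Joint ranges: [-2.62, 2.62], [-0.44, 2.09], [-1.27, 1.32], [0.08, 2.57], [-1.32, 4.46], [0.12, 2], [-2.74, 2.74]. Speed limits (rad/s): [2.22, 2.22, 3.01, 3.01, 3.14, 3.14, 3.14].

### API

Orientations are given as a rotation vector (axis times angle).
In Python, from cell import arm gives the robot as it stands. The module is installed in compiled form; this text tells all that it offers.
- The arm moves only by the tool move_arm, never from a script. Its argument "steps" is a list of rows, each a list of 4 numbers: the shift along the tool's x, y, z in mm, then the turn about the tool's z in rad. In form: [[x, y, z, twist], ...]. A call has 1 to 20 rows; each row is the pose to reach, as a shift and turn from the pose commanded when the call began, along the tool's axes at that moment; what a row does not reach only later rows make up. A row lasts 1/8 s, in which the tool goes at most 62.5 mm and 10.7 degrees, less where a joint would pass 70% of its speed; a pose out of reach is approached as far as the arm can. A call with a gripper value outside its range is refused whole. "grip" is the finger opening in mm, from 0 to 91.8, set as the call begins (left out, the last holds). The fingers move at their own pace and stop on an object; "grip_force" is the grip in N (left out, the last holds). Time passes only in rows, so rows that repeat a pose let the fingers close. It gives the time, the measured TCP pose, the force and the opening at its end, in the units of the state.
- arm.observe(): the state, without advancing time (a new reading comes with each control period).
- arm.get_image(name): name is "scene" or "top" or "wrist"; returns the picture (480x640x3 uint8, red, green, blue); there is no depth.
- arm.camera_info(name): a dict with "mtx" (3x3 intrinsics, pixels), "pose" (4x4, takes a point from camera to world coordinates); the wrist camera has in their place "T_tool_cam" (4x4, takes a point from camera to tool coordinates, whose origin is the TCP and whose axes are the flange's). Camera axes: x right, y down, z forward; pixel columns grow to the right and rows downward; lengths in m; the calibration is good to about 2 mm. A picture is of the moment at which its call begins: read the wrist's pose just before it. camera_info takes no time and is no camera call.
- arm.sign_off(): hands the job in, once; it reports no verdict.
The state is a dict: "clock": time; "joints": joint angles; "dq": joint speeds; "joint_efforts": joint torques, N m; "position": TCP position; "ee_rot": TCP orientation; "force": force on the tool from outside, world axes, zero at the start; "ft_torque": the same for the moment, N m; "width": opening from 0.0 (shut) to 1.0 (fully open).
Only numpy, scipy, OpenCV 4.12 (cv2) and the standard library are available. Lean on these libraries where they do the work, as an engineer would, in place of code of your own. Each camera call takes 0.05 s, during which the arm holds its last target.

### The job

Take the orange bay marker out of the storage rack and slide its rod down into the post holder, past the side spring plunger, until it rests fully home on the depth stop hidden inside; push gently, without forcing it. Leave it standing on its own, gripped by the plunger, with the flat width of its paddle in line with the plunger, and leave the other markers, the carton and the tape roll alone.

Things in the scene. Friction and masses are not known exactly. Their poses are not given: they have to be found in the camera images.
- orange_marker_center (a point): Middle of the orange bay marker, a loose upright post 152 mm tall, 0.15 to 0.3 kg: 16 mm round steel rod, black collar, orange paddle on top, 12 mm thick (x), 44 mm wide (y), 46 mm high, to be gripped across its thickness. The point is on the rod axis, 76 mm above the foot, 53 mm below the paddle's centre, 76 mm below its top. z up along the rod. Same either way round.
- orange_foot (a point): Centre of the flat lower end of the orange marker's rod; same axes. The rod is 100 mm long; its lowest 7 mm taper from 16 mm to 9 mm diameter. The black collar above the rod is 26 mm in diameter, 6 mm high, and does not reach the holder.
- rack: Fixed grey storage rack, a block 66 mm (x) by 216 mm (y) by 45 mm high, with three square holes 18 mm wide and 38 mm deep in a row along its y, 78 mm apart, the middle one at its centre. Origin at the centre of its underside, z up. Each hole holds an upright marker, which colour in which hole varies.
- blue_marker_center (a point): Bystander: the blue marker, same shape as the orange one, point half-way up.
- green_marker_center (a point): Bystander: the green marker, same shape as the orange one, point half-way up.
- bore (a point): Centre of the mouth (top rim) of the post holder's vertical bore, 64 mm above the bench; bore diameter 17 mm. z up; y points from the bore to the plunger with the red knob. Deep in the bore, unseen, is a depth stop with a springy rubber pad (about 5 N per mm), its top anywhere from 28 to 50 mm below the rim, different each time and not measured. The rod is home when its foot rests on it.
- holder: The fixed post holder: grey tower 44 x 44 mm on a blue base plate 100 (x) x 90 mm (y), 10 mm thick; it carries the plunger and the depth stop. Origin at the centre of the underside, 64 mm below point bore, same axes. The plunger's barrel and red knob reach 60 mm from the bore axis on the +y side. More than 40 N between marker and holder counts as forcing.
- plunger (a joint): Travel of the spring plunger in m: 0 fully out (bore empty), about 0.0015 to 0.003 riding on the rod. Its round polished nose reaches 3.5 mm into the bore, 14 mm below the rim. The tapered foot must push it aside, with roughly 4 to 12 N downward; then it rubs on the rod and presses it sideways (towards -y) with 6 to 9 N.
- carton_center (a point): Bystander: closed cardboard carton 100 x 140 x 70 mm, loose; its centre.
- tape_roll_center (a point): Bystander: loose roll of tape lying flat, 90 mm in diameter, 48 mm high; its centre.
Mind the look-alikes: they are no part of the job. Leave any turquoise look-alike of the holder alone.

How it is judged:
On the way, in this order (a step that is already met when the one before it is completed fails the run):
1. the orange marker is lifted clear out of the rack (z of orange_foot in the frame of rack above 0.055 m), for 0.1 s.
2. its rod is in the bore with the plunger riding on it (horizontal distance between orange_foot and bore below 0.004 m and z of orange_foot in the frame of bore below -0.018 m and value of joint plunger above 0.001 m), for 0.05 s.
At the end, for the whole second after the job is handed in: The orange marker stands released and still in the holder's bore, upright within 6 degrees, its foot resting on the hidden depth stop (gap under 1.5 mm), the plunger pushed back by the rod, and the paddle's width within 14 degrees of the plunger's line (either way round) (z of pad_c0 in the frame of orange_foot above -0.0035 m and horizontal distance between orange_foot and bore below 0.004 m and z of orange_foot in the frame of bore below -0.025 m and value of joint plunger above 0.001 m and angle between orange_foot's own z axis and vertical below 0.1 rad and angle between the y axis of orange_foot and the y axis of bore, either way round below 0.25 rad and linear speed of orange_marker below 0.02 m/s); the robot touches nothing.
It fails at once if the marker is forced: more than 40 N between it and the holder (contact force between orange_marker and holder above 40 N).
It fails at once if the blue marker is moved more than 20 mm (distance of blue_marker_center from where it was at the start of the episode above 0.02 m).
It fails at once if the green marker is moved more than 20 mm (distance of green_marker_center from where it was at the start of the episode above 0.02 m).
It fails at once if the carton is moved more than 20 mm (distance of carton_center from where it was at the start of the episode above 0.02 m).
It fails at once if the tape roll is moved more than 20 mm (distance of tape_roll_center from where it was at the start of the episode above 0.02 m).
It also fails if it takes over 45 s, if anything falls off the work surface, if the arm or the gripper's body presses on something with over 40 N, if the wrist force passes 120 N, or if a joint passes its speed limit or range.

## Working session

There is one attempt and no reset: what is moved stays moved. The work goes in short steps, Python scripts to look and compute and a tool call to move; the robot and the scene stay as the last step left them, time stands still between calls to the robot, and variables do not carry over. Pictures are saved under pics/ and viewed, and the job is handed in when it is done.

Besides the shell and the picture viewer there is one more tool, called after ">>>" as name(argument=value, ...) on one line, values as JSON. move_arm: Moves the arm, as the interface text tells. Its arguments: {"type":"object","properties":{"steps":{"type":"array"},"grip":{"type":"number"},"grip_force":{"type":"number"}},"required":["steps"]}

```bash
mkdir -p pics
python3 - <<'E'
from cell import arm
import cv2
print(arm.observe())
for n in ["scene","top","wrist"]:
    print(n,arm.camera_info(n))
    cv2.imwrite(f"pics/{n}0.png",arm.get_image(n)[:,:,::-1])
E
```

```text
{'clock': 0.0, 'joints': array([ 1.19239696,  0.43522239,  0.02493616,  1.57410757, -0.0115692 ,
        1.13401404, -0.07509184]), 'dq': array([-4.86239473e-04, -1.02989028e-03,  4.76375363e-04, -1.09870097e-03,
       -1.25569477e-04, -1.18914458e-04,  4.85391232e-05]), 'joint_efforts': array([-1.14259938e-04, -6.67847300e+01,  9.85531993e-01, -3.14461076e+01,
       -6.03368925e-02,  4.28451528e-02,  1.59214947e-04]), 'position': array([ 0.17011364, -0.60115388,  0.40394065]), 'ee_rot': array([-3.11022489e+00, -4.31614286e-01,  5.90481368e-04]), 'force': array([0.65068118, 0.21227707, 0.10866572]), 'ft_torque': array([-0.01138535,  0.04006148,  0.00444498]), 'width': 1.0013404749716153}
scene {'mtx': array([[442.81042026,   0.        , 323.25433971],
       [  0.        , 442.81042026, 247.6013484 ],
       [  0.        ,   0.        ,   1.        ]]), 'pose': array([[ 0.78131478,  0.43378988, -0.44874664,  0.99283197],
       [ 0.62410359, -0.55046109,  0.55451538, -0.47045974],
       [-0.0064744 , -0.71331545, -0.70081321,  0.72618092],
       [ 0.        ,  0.        ,  0.    
[... 267 characters left out ...]
0.99991189, -0.00673818,  0.01143678,  0.03643739],
       [-0.01088309, -0.0771546 , -0.99695974,  0.91794078],
       [ 0.        ,  0.        ,  0.        ,  1.        ]])}
wrist {'mtx': array([[346.64360414,   0.        , 318.49613539],
       [  0.        , 346.64360414, 237.52227842],
       [  0.        ,   0.        ,   1.        ]]), 'T_tool_cam': array([[ 1.42442896e-03, -9.62071035e-01, -2.72795336e-01,
         7.39361367e-02],
       [ 9.99998833e-01,  1.21953129e-03,  9.20659319e-04,
        -5.94124720e-04],
       [-5.53057216e-04, -2.72796329e-01,  9.62071649e-01,
         1.94740816e-02],
       [ 0.00000000e+00,  0.00000000e+00,  0.00000000e+00,
         1.00000000e+00]])}
```

View pics/scene0.png

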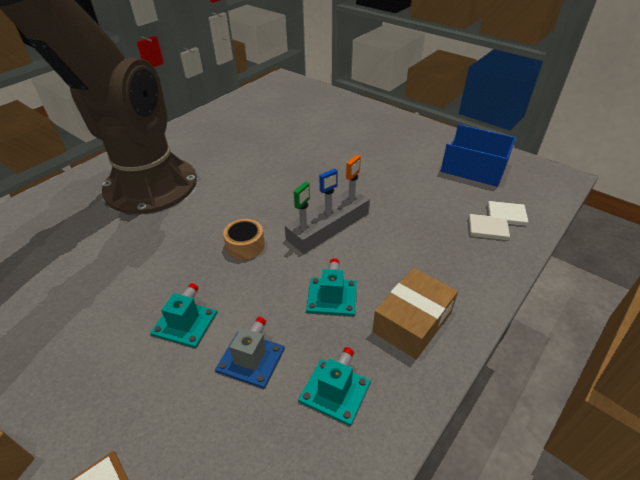

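View pics/top0.png

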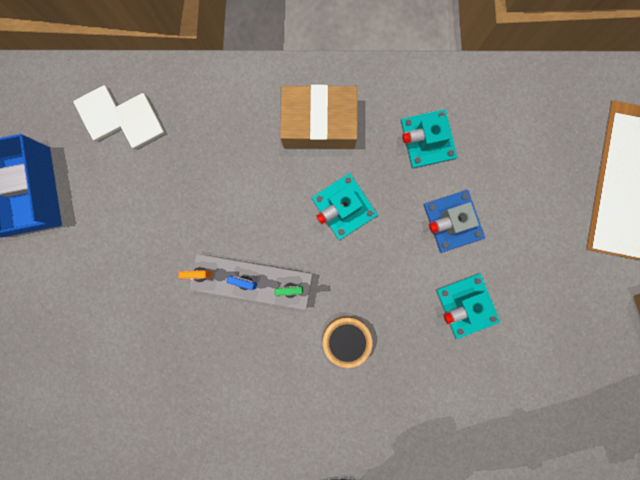

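View pics/wrist0.png

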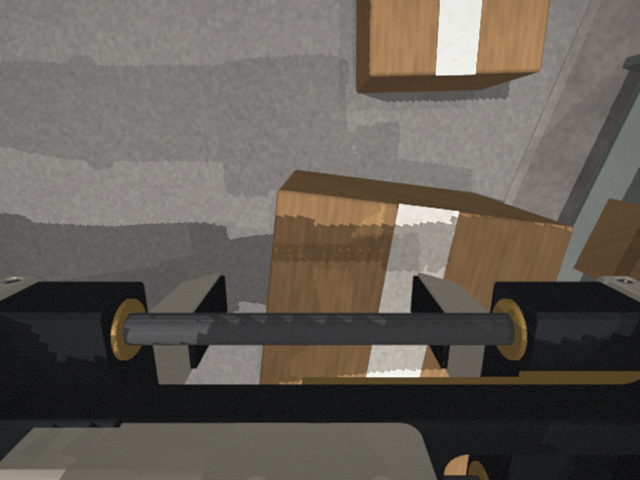

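The top view shows the three markers in the rack: orange (195,275), blue (241,283) and green (289,291). There are four holders: turquoise at (428,138), (344,205) and (468,305), and one with a grey tower on a blue plate at (455,220). The last one fits the description. I'll confirm both targets in enlarged crops.

```bash
cat > h.py <<'E'
import numpy as np,cv2
from cell import arm
from scipy.spatial.transform import Rotation as R
def cam(n,st=None):
    c=arm.camera_info(n)
    if n!="wrist": return c["mtx"],np.array(c["pose"])
    T=np.eye(4);T[:3,:3]=R.from_rotvec(st["ee_rot"]).as_matrix();T[:3,3]=st["position"]
    return c["mtx"],T@c["T_tool_cam"]
def ray(K,P,u,v):
    d=P[:3,:3]@np.linalg.solve(K,[u,v,1.]);return P[:3,3],d
def onz(K,P,uv,z):
    o,d=ray(K,P,*uv);return o+d*(z-o[2])/d[2]
def proj(K,P,X):
    q=P[:3,:3].T@(np.asarray(X)-P[:3,3]);q=K@q;return q[:2]/q[2]
def tri(*rs):
    A=np.zeros((3,3));b=np.zeros(3)
    for o,d in rs:
        d=d/np.linalg.norm(d);M=np.eye(3)-np.outer(d,d);A+=M;b+=M@o
    return np.linalg.solve(A,b)
def mask(im,lo,hi):
    return cv2.inRange(cv2.cvtColor(im,cv2.COLOR_RGB2HSV),lo,hi)
def blobs(m,amin=15):
    n,l,s,c=cv2.connectedComponentsWithStats(m)
    return [(s[i,4],c[i].round(1),s[i,:4],cv2.minAreaRect(np.argwhere(l==i)[:,::-1].astype(np.float32))) for i in range(1,n) if s[i,4]>=amin]
E
python3 - <<'E'
from h import *
t=cv2.imread("pics/top0.png");s=cv2.imread("pics/scene0.png")
a=cv2.resize(t[235:325,160:330],None,fx=4,fy=4,interpolation=cv2.INTER_CUBIC)
b=cv2.resize(t[180:260,410:500],None,fx=4,fy=4,interpolation=cv2.INTER_CUBIC)
c=cv2.resize(s[300:390,205:295],None,fx=3,fy=3,interpolation=cv2.INTER_CUBIC)
d=cv2.resize(s[145:245,275:385],None,fx=3,fy=3,interpolation=cv2.INTER_CUBIC)
def pad(x,h,w):
    o=np.zeros((h,w,3),np.uint8);x=x[:h,:w];o[:x.shape[0],:x.shape[1]]=x;return o
cv2.imwrite("pics/crop0.png",np.vstack([np.hstack([pad(a[:300],300,440+0),pad(b[:300],300,360)]),np.hstack([pad(c,300,440),pad(d,300,360)])]))
cv2.imwrite("pics/crop_rack.png",a)
for n in ["top","scene"]:
    im=cv2.imread(f"pics/{n}0.png")[:,:,::-1]
    K,P=cam(n)
    print(n,"orange",blobs(mask(im,(8,200,180),(20,255,255)),30))
    print("red",blobs(mask(im,(0,180,120),(4,255,255))))
    print("blue",blobs(mask(im,(105,150,60),(120,255,255)),100))
    print("green",blobs(mask(im,(55,150,50),(75,255,255)),30))
E
```

```text
top orange [(np.int32(163), array([192.3, 274.2]), array([179, 271,  27,   7], dtype=int32), ((192.0, 274.0), (6.0, 26.0), 90.0))]
red [(np.int32(59), array([406.1, 137.3]), array([403, 133,   7,  10], dtype=int32), ((406.0, 137.5), (9.0, 6.0), 90.0)), (np.int32(55), array([320.9, 218.1]), array([317, 214,   9,   9], dtype=int32), ((320.8846130371094, 218.07691955566406), (9.429903030395508, 5.824352264404297), 56.3099365234375)), (np.int32(61), array([433.3, 227.1]), array([429, 223,   9,  10], dtype=int32), ((433.4000549316406, 227.1999969482422), (8.854375839233398, 6.957010269165039), 71.56504821777344)), (np.int32(67), array([448.1, 317.5]), array([444, 313,   9,  10], dtype=int32), ((448.00006103515625, 317.5), (9.838699340820312, 6.708203315734863), 63.43495178222656))]
blue [(np.int32(4301), array([ 28.6, 187.8]), array([  0, 134,  61, 103], dtype=int32), ((23.141094207763672, 183.10296630859375), (98.30719757080078, 62.05950164794922), 81.11934661865234)), (np.int32(554), array([445.7, 204.5]), array([424, 190,  50,  32], dtype=int32), ((448.6499938964844, 205.44998168945312
[... 1659 characters left out ...]
06, 86.29998779296875), (67.040283203125, 75.26219940185547), 18.434947967529297)), (np.int32(3065), array([477.5, 154.6]), array([441, 124,  75,  62], dtype=int32), ((477.3824157714844, 153.77767944335938), (64.655517578125, 52.600135803222656), 14.826478958129883)), (np.int32(168), array([326.6, 179.5]), array([320, 169,  17,  24], dtype=int32), ((328.0, 180.5), (23.0, 16.0), 90.0)), (np.int32(1198), array([252.2, 366.1]), array([215, 340,  69,  48], dtype=int32), ((249.0733642578125, 358.35162353515625), (57.367919921875, 46.198211669921875), 19.179006576538086))]
green [(np.int32(163), array([299.8, 194.2]), array([294, 182,  15,  27], dtype=int32), ((301.0, 195.0), (26.0, 14.0), 90.0))]
```

View pics/crop0.png

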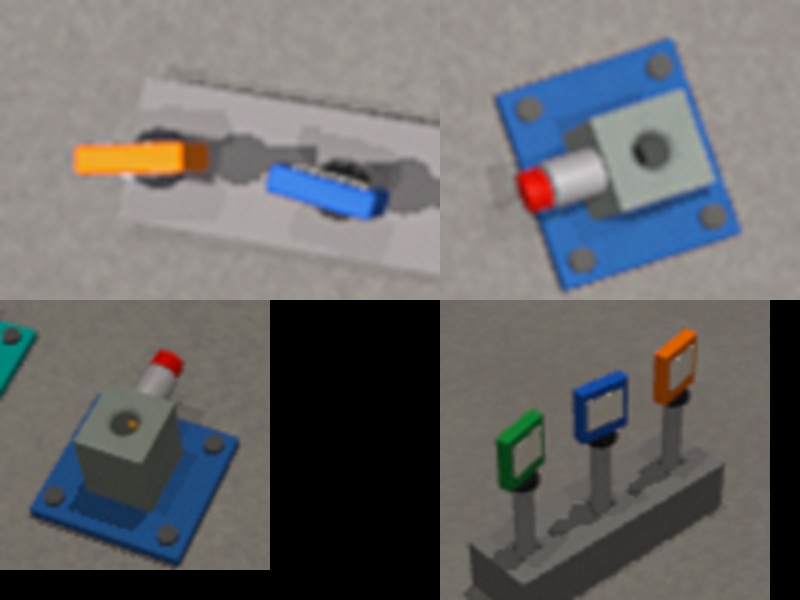

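View pics/crop_rack.png

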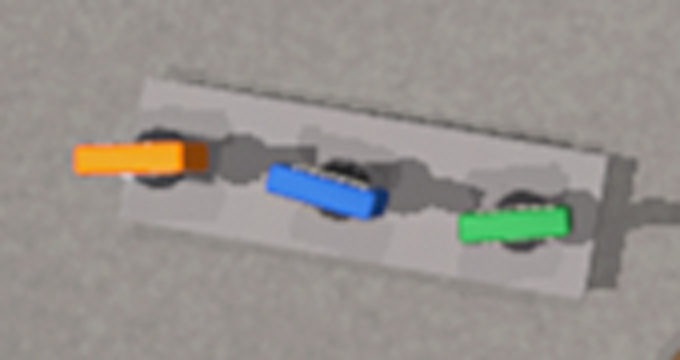

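The crops confirm both targets: orange marker at top (192,274), and the grey tower on the blue plate with its bore at about (463,218). Next I'll turn these pixels into positions and work out the moves.

Run:
```python
from h import *
im=cv2.imread("pics/top0.png")[:,:,::-1]; K,P=cam("top"); Ks,Ps=cam("scene")
g=lambda u,v:(160+u/4-.4,235+v/4-.4)
c=[onz(K,P,g(*q),.159) for q in [(75,160),(184,157)]]
print("paddle top ends",c,np.linalg.norm(c[1]-c[0])); d=c[1]-c[0];print("yaw width",np.arctan2(d[1],d[0]))
for z in(.150,.159):print("orange ctr",onz(K,P,g(129.5,159),z))
# rack corners at z=.045
rc=[onz(K,P,g(*q),.045) for q in [(148,78),(608,152),(582,298),(122,222)]]
for r in rc:print("rack",r)
print([np.linalg.norm(rc[i]-rc[(i+1)%4]) for i in range(4)],"ctr",np.mean(rc,0))
h=lambda u,v:(410+(u-440)/4-.4,180+v/4-.4)
tw=[onz(K,P,h(*q),.064) for q in [(590,118),(684,90),(716,182),(620,212)]]
print([np.linalg.norm(tw[i]-tw[(i+1)%4]) for i in range(4)],"tower ctr",np.mean(tw,0))
print("bore ell",onz(K,P,h(653,150),.064))
hs=lambda u,v:(205+u/3-.4,300+(v-300)/3-.4)
print("bore scene",onz(Ks,Ps,hs(125,423),.064), "tri",tri(ray(K,P,*h(653,150)),ray(Ks,Ps,*hs(125,423))))
k=onz(K,P,(433.3,227.1),.05);print("knob",k)
b=[onz(K,P,h(*q),.010) for q in [(497,95),(672,38),(740,232),(564,291)]]
print([np.linalg.norm(b[i]-b[(i+1)%4]) for i in range(4)],"base ctr",np.mean(b,0))
e=b[0]-b[1]+b[3]-b[2];print("holder +y yaw",np.arctan2(e[1],e[0]));e=tw[0]-tw[1]+tw[3]-tw[2];print(np.arctan2(e[1],e[0]))
e=k-np.mean(tw,0);print(np.arctan2(e[1],e[0]),np.linalg.norm(e[:2]))
st=arm.observe();print(R.from_rotvec(st["ee_rot"]).as_matrix().round(4))
```

```text
paddle top ends [array([0.50092942, 0.26737722, 0.159     ]), array([0.50245329, 0.22382859, 0.159     ])] 0.04357527659272126
yaw width -1.5358181815840906
orange ctr [0.50146281 0.24807215 0.15      ]
orange ctr [0.50149286 0.24559186 0.159     ]
rack [0.5383166  0.26951716 0.045     ]
rack [0.50597517 0.05758143 0.045     ]
rack [0.43967106 0.06883709 0.045     ]
rack [0.47236358 0.27964244 0.045     ]
[np.float64(0.214389190942525), np.float64(0.06725270082494038), np.float64(0.21332532985675567), np.float64(0.06672572979174542)] ctr [0.4890816  0.16889453 0.045     ]
[np.float64(0.04437836127514331), np.float64(0.04377743106850169), np.float64(0.04534264297132918), np.float64(0.0443451331096702)] tower ctr [ 0.60741908 -0.21405793  0.064     ]
bore ell [ 0.60760319 -0.21429206  0.064     ]
bore scene [ 0.60816332 -0.2129135   0.064     ] tri [ 0.60799241 -0.21360246  0.06460563]
knob [ 0.59056986 -0.16428322  0.05      ]
[np.float64(0.08873403509468634), np.float64(0.09822541387007197), np.float64(0.08876923008491079), np.float64(0.0988495885857027)] base ctr [ 0.60751479 -0.21344089  0.01      ]
holder +y yaw 1.8968671484219697
1.8740964361755703
1.8971983332270137 0.0525491962014006
[[ 9.622e-01  2.722e-01 -4.000e-04]
 [ 2.722e-01 -9.622e-01  1.000e-03]
 [-1.000e-04 -1.100e-03 -1.000e+00]]
```

Sizes and cross-checks agree: orange marker at (0.5015, 0.2457), bore at (0.608, -0.214), plunger yaw about 1.885. On the way I'll take a close wrist look at the bore.

>>> move_arm(steps=[[44,-15,0,-0.134],[88,-31,0,-0.268],[132,-46,0,-0.402],[176,-61,0,-0.536],[220,-77,10,-0.67],[264,-92,20,-0.804],[308,-107,35,-0.938],[353,-123,50,-1.072],[397,-138,65,-1.206],[441,-153,80,-1.34],[485,-169,92,-1.474],[529,-184,104,-1.61],[529,-184,104,-1.61],[529,-184,104,-1.61],[529,-184,104,-1.61]])

```text
clock: 2.02
position: [0.6282, -0.2819, 0.301]
ee_rot: [1.849, 2.539, -0.002]
force: [0.2, -0.1, 0.6]
width: 1.003
```

Run:
```python
from h import *
st=arm.observe();im=arm.get_image("wrist");np.save("w1.npy",np.r_[st["position"],st["ee_rot"]])
print(st["clock"],st["position"],st["joints"],R.from_rotvec(st["ee_rot"]).as_matrix().round(4))
cv2.imwrite("pics/w1.png",im[:,:,::-1])
print(proj(*cam("wrist",st),[.6077,-.2138,.064]))
```

```text
2.025 [ 0.62817282 -0.28185136  0.30097334] [ 0.59621541  0.66502564 -0.41441929  1.48929682  0.2921538   1.04874118
  0.42624756] [[-3.071e-01  9.517e-01 -4.000e-04]
 [ 9.517e-01  3.071e-01 -1.100e-03]
 [-1.000e-03 -7.000e-04 -1.000e+00]]
[320.2212585  143.66188381]
```

View pics/w1.png

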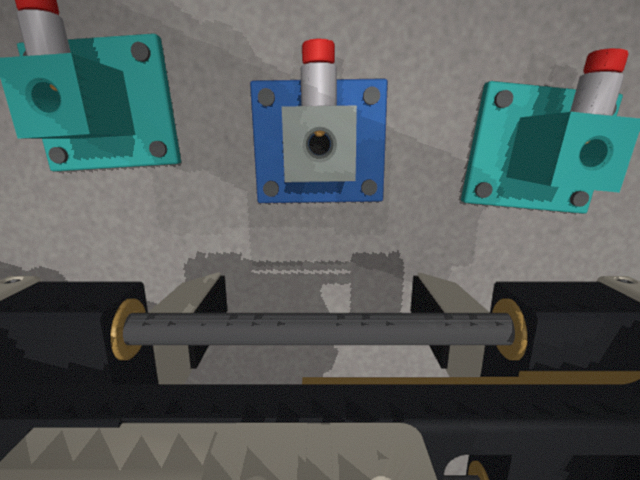

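The holder sits centrally with its bore at about (319,144) and the plunger pointing straight up the image. I'll measure it precisely.

Run:
```python
from h import *
im=cv2.imread("pics/w1.png");v=np.load("w1.npy");st=dict(position=v[:3],ee_rot=v[3:]);K,P=cam("wrist",st)
cr=im[90:200,265:375];big=cv2.resize(cr,None,fx=5,fy=5,interpolation=cv2.INTER_CUBIC);cv2.imwrite("pics/w1c.png",big)
hsv=cv2.cvtColor(im,cv2.COLOR_BGR2HSV)
for th in(90,105,120):
    m=((im.max(2)<th)).astype(np.uint8)*255
    m[:125]=0;m[165:]=0;m[:,:298]=0;m[:,342:]=0
    bs=blobs(m,100)
    for b in bs:
        c=np.array(b[2][:2])+(np.array(b[2][2:])-1)/2
        print(th,b[0],b[1],b[2],onz(K,P,c,.064),b[2][2]/346.6*(P[2,3]-.064)/.96)
m=((hsv[...,1]<60)&(im.max(2)>125)).astype(np.uint8)*255
m[:100]=0;m[190:]=0;m[:,:275]=0;m[:,365:]=0
m=cv2.morphologyEx(m,cv2.MORPH_OPEN,np.ones((9,9)))
for b in blobs(m,500):
    print(b); q=np.array([onz(K,P,p,.064) for p in cv2.boxPoints(b[3])]);print(q,q.mean(0),[np.linalg.norm(q[i]-q[i-1]) for i in range(4)],[np.arctan2(*(q[i]-q[i-1])[[1,0]]) for i in range(4)])
m=cv2.inRange(hsv,(105,150,50),(120,255,255));m[:,:230]=0;m[:,400:]=0
pts=np.argwhere(m>0)[:,::-1].astype(np.float32);b=cv2.minAreaRect(pts);print(b)
q=np.array([onz(K,P,p,.01) for p in cv2.boxPoints(b)]);print(q.mean(0),[np.linalg.norm(q[i]-q[i-1]) for i in range(4)],[np.arctan2(*(q[i]-q[i-1])[[1,0]]) for i in range(4)])
```

```text
90 570 [319.3 144.8] [306 131  28  28] [ 0.60743617 -0.21440087  0.064     ] 0.0182968553464714
105 720 [319.7 143.1] [305 127  31  32] [ 0.6073625  -0.21319617  0.064     ] 0.020257232705021905
120 912 [319.2 143.9] [302 127  35  35] [ 0.60705768 -0.21421613  0.064     ] 0.02287106918308925
(np.int32(3132), array([326.1, 131.5]), array([283, 100,  73,  74], dtype=int32), ((319.0, 136.5), (73.0, 72.0), 90.0))
[[ 0.57929386 -0.19704101  0.064     ]
 [ 0.61943353 -0.18403336  0.064     ]
 [ 0.63361476 -0.22382909  0.064     ]
 [ 0.59120316 -0.2375923   0.064     ]] [ 0.60588633 -0.21062394  0.064     ] [np.float64(0.04226391871837732), np.float64(0.0421946890504036), np.float64(0.042246977767371796), np.float64(0.04458890436312288)] [np.float64(1.8564493255328025), np.float64(0.3133810863592134), np.float64(-1.2284750708147087), np.float64(-2.8277992416624795)]
((319.364501953125, 140.66482543945312), (121.50428009033203, 135.2260284423828), 89.06844329833984)
[ 0.60734917 -0.21444188  0.01      ] [np.float64(0.08866734600703635), np.float64(0.0974878099172227), np.float64(0.08846537459559618), np.float64(0.10689996926527673)] [np.float64(1.8487238039366056), np.float64(0.3282451942176862), np.float64(-1.1865422208028076), np.float64(-2.811210231043279)]
```

View pics/w1c.png

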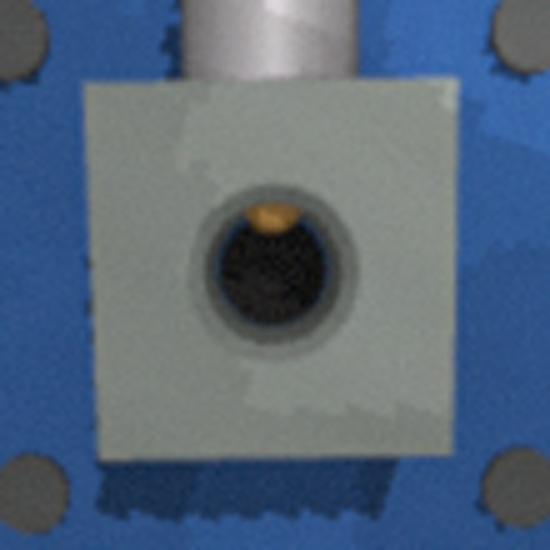

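The rim centre at about (319.4,143.8) puts the bore at (0.6074, -0.2141), and the tool's yaw is already aligned with the plunger. Now a close look at the orange paddle from above.

>>> move_arm(steps=[[30,1,-50,0.03],[80,4,-95,0.06],[137,6,-99,0.1],[193,9,-99,0.13],[250,12,-99,0.16],[306,14,-99,0.19],[362,17,-99,0.22],[418,20,-99,0.25],[474,22.4,-99,0.277],[474,22.4,-99,0.277],[474,22.4,-99,0.277]])

```text
clock: 3.45
position: [0.5037, 0.1763, 0.3999]
ee_rot: [2.179, 2.261, -0.0]
force: [1.0, -0.6, -0.3]
width: 0.997
```

Run:
```python
from h import *
st=arm.observe();im=arm.get_image("wrist");np.save("w2.npy",np.r_[st["position"],st["ee_rot"]])
print(st["clock"],st["position"],R.from_rotvec(st["ee_rot"]).as_matrix().round(4))
K,P=cam("wrist",st)
cv2.imwrite("pics/w2.png",im[:,:,::-1])
print(proj(K,P,[.5015,.2457,.159]))
for lo in(150,200):
  for b in blobs(mask(im,(8,180,lo),(22,255,255)),100):
    q=np.array([onz(K,P,p,.159) for p in cv2.boxPoints(b[3])]);print(b,q.mean(0),[np.linalg.norm(q[i]-q[i-1]) for i in range(4)],[np.arctan2(*(q[i]-q[i-1])[[1,0]]) for i in range(4)])
```

```text
3.45 [0.50373649 0.17627374 0.39993321] [[-3.700e-02  9.993e-01  6.000e-04]
 [ 9.993e-01  3.700e-02 -9.000e-04]
 [-9.000e-04  6.000e-04 -1.000e+00]]
[318.14992087 146.46814768]
(np.int32(367), array([318.6, 153.2]), array([310, 109,  18,  73], dtype=int32), ((318.5, 145.0), (72.0, 17.0), 90.0)) [0.50170501 0.24599551 0.159     ] [np.float64(0.04297090699733444), np.float64(0.010211493876123566), np.float64(0.04296972444728434), np.float64(0.010787269259249891)] [np.float64(1.602564824392208), np.float64(0.03841992278443417), np.float64(-1.5256283539832602), np.float64(-3.1030605299708687)]
(np.int32(334), array([318.4, 151. ]), array([310, 109,  18,  71], dtype=int32), ((318.5, 144.0), (70.0, 17.0), 90.0)) [0.5016808  0.24662451 0.159     ] [np.float64(0.0417119384151234), np.float64(0.010211493876123566), np.float64(0.041710792348910765), np.float64(0.01077040010933095)] [np.float64(1.6025648243922075), np.float64(0.03841992278443417), np.float64(-1.5256283539832614), np.float64(-3.1030638172466545)]
```

View pics/w2.png

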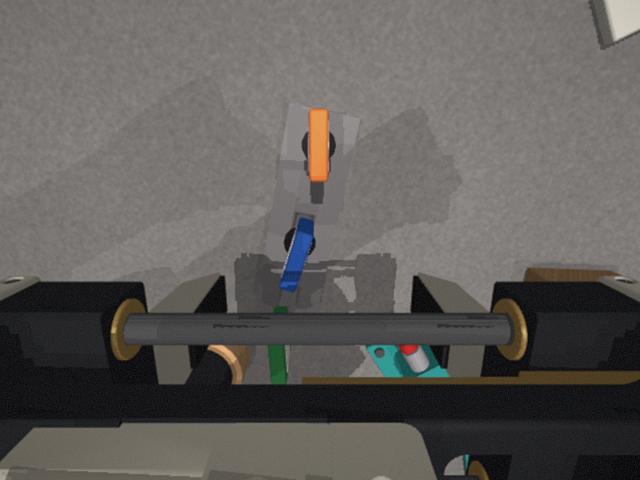

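The orange paddle is at (318.5,145) in the wrist view, which gives (0.5017, 0.246), aligned with the jaws. I'll move over it, descend and grip.

>>> move_arm(steps=[[35,0,0,0],[70,0.5,0,0],[70,0.5,0,0],[70,0.5,35,0],[70,0.5,70,0],[70,0.5,92,0],[70,0.5,102,0],[70,0.5,102,0]])

```text
clock: 4.5
position: [0.5019, 0.246, 0.2975]
ee_rot: [2.181, 2.261, -0.002]
force: [0.6, -0.1, 0.0]
width: 1.001
```

>>> move_arm(steps=[[0,0,0,0],[0,0,0,0],[0,0,0,0],[0,0,0,0],[0,0,0,0],[0,0,0,0]], grip=4, grip_force=35)

```text
clock: 5.25
position: [0.5014, 0.2473, 0.2977]
ee_rot: [2.179, 2.263, -0.0]
force: [0.6, 0.0, -0.5]
width: 0.4
```

>>> move_arm(steps=[[0,0,0,0],[0,0,0,0],[0,0,0,0],[0,0,0,0],[0,0,0,0]])

```text
clock: 5.88
position: [0.5014, 0.2472, 0.2977]
ee_rot: [2.179, 2.263, -0.0]
force: [-0.0, -0.5, -0.5]
width: 0.132
```

The opening is 12.1 mm, so it has the paddle. Lifting slowly at first.

>>> move_arm(steps=[[0,0,-3,0],[0,0,-8,0],[0,0,-18,0],[0,0,-33,0],[0,0,-50,0],[0,0,-75,0],[0,0,-100,0],[0,0,-130,0],[0,0,-155,0],[0,0,-165,0],[0,0,-165,0]])

```text
clock: 7.25
position: [0.5013, 0.2473, 0.4633]
ee_rot: [2.179, 2.263, 0.002]
force: [0.2, 1.1, -1.5]
width: 0.128
```

Run:
```python
from h import *
st=arm.observe();im=arm.get_image("wrist")
print(st["clock"],st["position"],st["force"],st["width"],R.from_rotvec(st["ee_rot"]).as_matrix().round(4))
cv2.imwrite("pics/w3.png",im[:,:,::-1])
```

```text
7.25 [0.50134507 0.24733612 0.46333662] [ 0.18637313  1.05208707 -1.5215811 ] 0.12759386226017028 [[-3.790e-02  9.993e-01  1.100e-03]
 [ 9.993e-01  3.790e-02  4.000e-04]
 [ 4.000e-04  1.100e-03 -1.000e+00]]
```

View pics/w3.png

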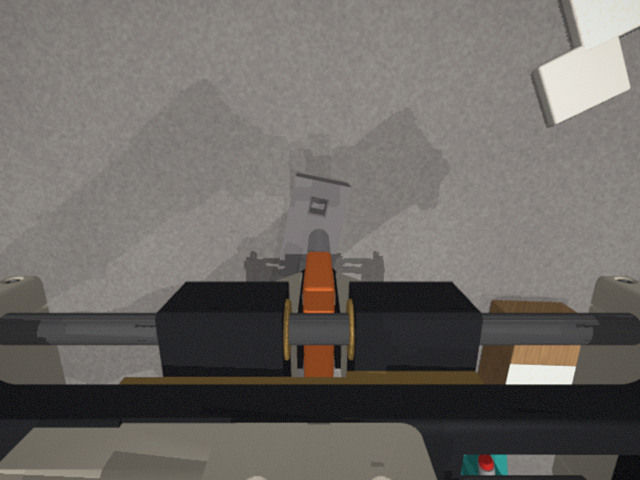

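Orange is lifted, its hole is empty, and the rod's foot is visible at about (318,235). Now over to the bore, stopping with the foot about 26 mm above the rim.

>>> move_arm(steps=[[-25,5,0,-0.02],[-70,13,0,-0.05],[-120,23,0,-0.08],[-170,32,0,-0.11],[-220,42,0,-0.14],[-270,51,0,-0.17],[-320,61,0,-0.2],[-370,70,10,-0.23],[-415,79,30,-0.25],[-445,84,55,-0.265],[-460,87,75,-0.274],[-464,88,82,-0.274],[-464,88,82,-0.274],[-464,88,82,-0.274],[-464,88,82,-0.274]])

```text
clock: 9.18
position: [0.6072, -0.212, 0.3819]
ee_rot: [1.847, 2.54, 0.001]
force: [0.2, -1.2, -1.4]
width: 0.134
```

Run:
```python
from h import *
st=arm.observe();im=arm.get_image("wrist");np.save("w4.npy",np.r_[st["position"],st["ee_rot"]])
print(st["clock"],st["position"],st["force"],st["width"],R.from_rotvec(st["ee_rot"]).as_matrix().round(4))
cv2.imwrite("pics/w4.png",im[:,:,::-1]);cv2.imwrite("pics/w4c.png",cv2.resize(im[150:290,230:410,::-1],None,fx=4,fy=4,interpolation=cv2.INTER_CUBIC))
K,P=cam("wrist",st);print("bore",proj(K,P,[.6074,-.2141,.064]))
for n in("top","scene"):cv2.imwrite(f"pics/{n}4.png",arm.get_image(n)[:,:,::-1])
```

```text
9.175 [ 0.60722037 -0.21202077  0.38185492] [ 0.18929642 -1.16804693 -1.42661511] 0.13407772424300324 [[-3.081e-01  9.513e-01  1.600e-03]
 [ 9.513e-01  3.081e-01 -3.000e-04]
 [-8.000e-04  1.400e-03 -1.000e+00]]
bore [316.83694339 227.89694721]
```

View pics/w4c.png

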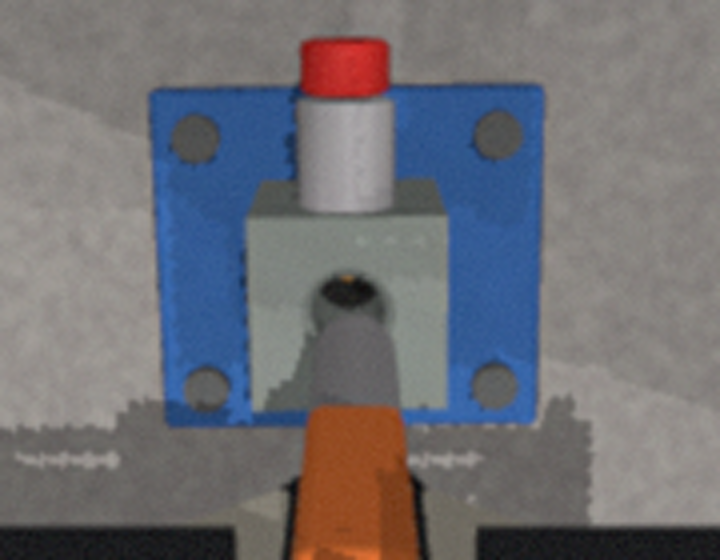

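View pics/scene4.png

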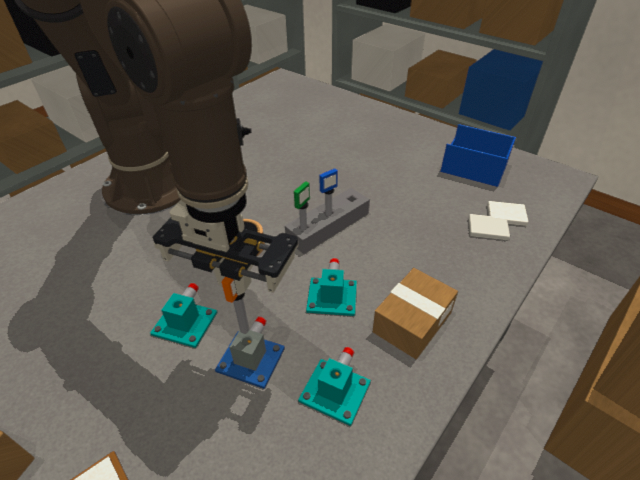

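Run:
```python
from h import *
im=cv2.imread("pics/w4.png");b=cv2.resize(im[200:260,285:355],None,fx=10,fy=10,interpolation=cv2.INTER_CUBIC)
b=cv2.convertScaleAbs(b,alpha=1.6,beta=10)
cv2.imwrite("pics/w4d.png",b)
v=np.load("w4.npy");st=dict(position=v[:3],ee_rot=v[3:]);K,P=cam("wrist",st)
T=arm.camera_info("wrist")["T_tool_cam"]
# tool-frame projection of foot ring for nominal offset
for x0 in(0,-.001,-.002):
  for z,r in((.291,.0045),(.284,.008)):
    pr=lambda X:proj(K,np.array(T),X)
    print(x0,z,[((pr([x0+dx*r,dy*r,z])-[285,200]+.5)*10).round(0) for dx,dy in((0,0),(1,0),(0,1),(0,-1))])
```

```text
0 0.291 [array([333., 344.]), array([333., 290.]), array([388., 344.]), array([277., 344.])]
0 0.284 [array([333., 367.]), array([333., 269.]), array([434., 367.]), array([232., 367.])]
-0.001 0.291 [array([333., 356.]), array([333., 302.]), array([388., 356.]), array([277., 356.])]
-0.001 0.284 [array([333., 379.]), array([333., 281.]), array([433., 379.]), array([232., 379.])]
-0.002 0.291 [array([333., 368.]), array([333., 314.]), array([388., 368.]), array([277., 367.])]
-0.002 0.284 [array([333., 391.]), array([333., 294.]), array([433., 391.]), array([232., 391.])]
```

View pics/w4d.png

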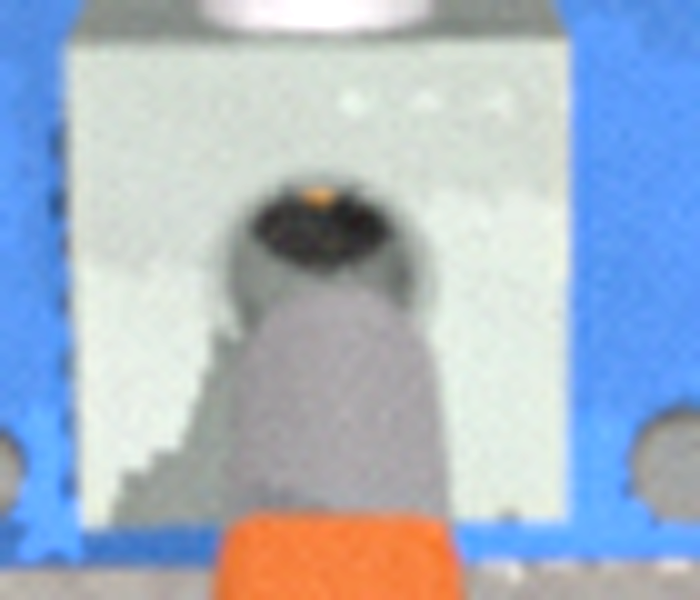

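The rod sits true in the jaws, with its axis at column 336–338 in the 10x crop and the bore at about 322. The foot needs about -0.9 mm in x and -1.4 mm in y. I'll correct that, go down to about 5 mm above the rim and look again.

>>> move_arm(steps=[[-0.9,-1.4,5,0],[-0.9,-1.4,12,0],[-0.9,-1.4,18,0],[-0.9,-1.4,21,0],[-0.9,-1.4,21,0],[-0.9,-1.4,21,0]])

```text
clock: 10.07
position: [0.606, -0.2143, 0.3599]
ee_rot: [1.849, 2.539, 0.0]
force: [0.3, 1.3, -1.6]
width: 0.13
```

Run:
```python
from h import *
st=arm.observe();im=arm.get_image("wrist");np.save("w5.npy",np.r_[st["position"],st["ee_rot"]])
print(st["clock"],st["position"],st["force"],R.from_rotvec(st["ee_rot"]).as_matrix().round(4))
K,P=cam("wrist",st);print("bore",(proj(K,P,[.6074,-.2141,.064])-[285,200]+.5)*10)
Tm=np.eye(4);Tm[:3,:3]=R.from_rotvec(st["ee_rot"]).as_matrix();Tm[:3,3]=st["position"]
print("bore in tool mm",(np.linalg.inv(Tm)@[.6074,-.2141,.064,1])*1000)
b=im[200:260,285:355,::-1]
cv2.imwrite("pics/w5d.png",cv2.convertScaleAbs(cv2.resize(b,None,fx=10,fy=10,interpolation=cv2.INTER_CUBIC),alpha=1.6,beta=10))
s=arm.get_image("scene")[:,:,::-1];t=arm.get_image("top")[:,:,::-1]
cv2.imwrite("pics/s5.png",s);cv2.imwrite("pics/s5c.png",cv2.resize(s[270:390,200:310],None,fx=5,fy=5,interpolation=cv2.INTER_CUBIC))
```

```text
10.075 [ 0.60600247 -0.21432848  0.35990838] [ 0.28507673  1.29582804 -1.59358316] [[-3.069e-01  9.517e-01  3.000e-04]
 [ 9.517e-01  3.069e-01 -1.000e-04]
 [-1.000e-04  3.000e-04 -1.000e+00]]
bore [349.07403784 330.24969684]
bore in tool mm [-1.68053609e-01  1.32297266e+00  2.95908761e+02  1.00000000e+03]
```

View pics/w5d.png

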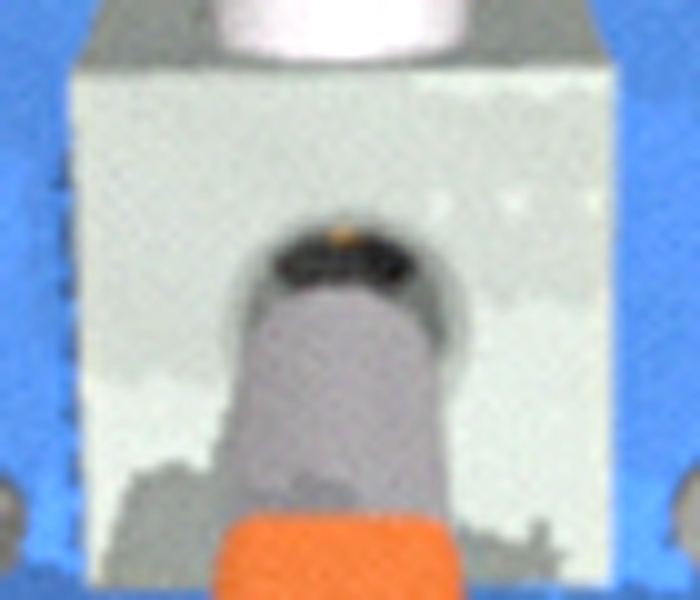

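View pics/s5c.png

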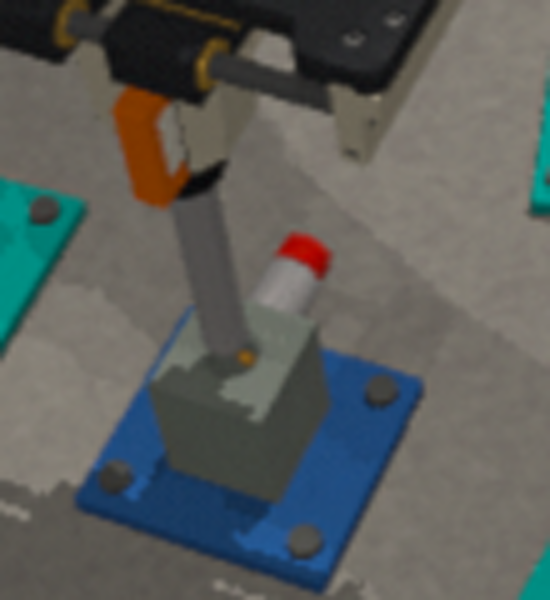

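Run:
```python
from h import *
a=cv2.imread("pics/scene0.png")[315:365,215:270];s=cv2.imread("pics/s5.png")[315:365,215:270]
f=lambda x:cv2.convertScaleAbs(cv2.resize(x,None,fx=7,fy=7,interpolation=cv2.INTER_CUBIC),alpha=1.6)
cv2.imwrite("pics/s5d.png",np.hstack([f(a),f(s)]))
K,P=cam("scene")
X=np.array([.6074,-.2141,.064]);xt=np.array([-.307,.952,0]);yt=np.array([.952,.307,0])
F=lambda p:((p-[215,315]+.5)*7).round(1)
for n,p in dict(bore=X,up5=X+[0,0,.005],up12=X+[0,0,.012],up60=X+[0,0,.06],x1=X+xt*.001,y1=X+yt*.001).items():print(n,F(proj(K,P,p)))
obs=np.mean([arm.observe()["position"] for _ in range(5)],0);print(obs)
```

```text
bore [216.8 184.2]
up5 [214.2 172.9]
up12 [210.6 156.9]
up60 [184.1  41.5]
x1 [218.7 181.1]
y1 [220.4 185.4]
[ 0.605969   -0.21434804  0.35999108]
```

View pics/s5d.png

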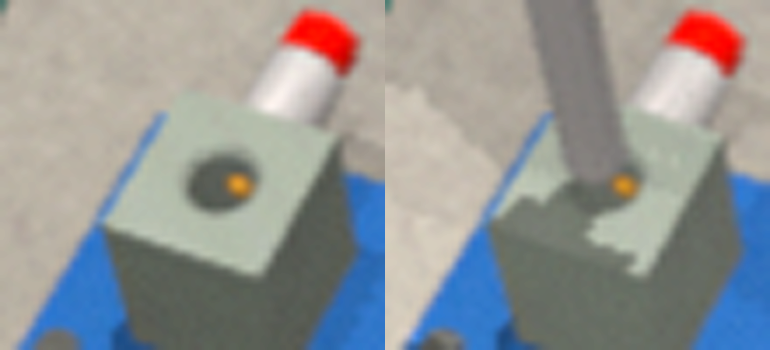

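Both views put the foot slightly short of the bore: about +1 to 2.5 mm in tool x and +0.5 mm in y. The taper gives ±4 mm of capture, so I'll shift +1.6/+0.7, put only the tip into the mouth, and check.

>>> move_arm(steps=[[0.8,0.4,0,0],[1.6,0.7,2,0],[1.6,0.7,4,0],[1.6,0.7,6,0],[1.6,0.7,8,0],[1.6,0.7,8,0],[1.6,0.7,8,0]])

```text
clock: 11.1
position: [0.6061, -0.2127, 0.3518]
ee_rot: [1.849, 2.539, -0.0]
force: [-0.8, -0.8, -1.8]
width: 0.127
```

Run:
```python
from h import *
st=arm.observe();im=arm.get_image("wrist")
print(st["clock"],st["position"],st["force"],st["ft_torque"])
b=im[200:260,285:355,::-1]
cv2.imwrite("pics/w6d.png",cv2.convertScaleAbs(cv2.resize(b,None,fx=10,fy=10,interpolation=cv2.INTER_CUBIC),alpha=1.6,beta=10))
s=arm.get_image("scene")[:,:,::-1];cv2.imwrite("pics/s6.png",s)
cv2.imwrite("pics/s6d.png",cv2.convertScaleAbs(cv2.resize(s[315:365,215:270],None,fx=10,fy=10,interpolation=cv2.INTER_CUBIC),alpha=1.6))
```

```text
11.1 [ 0.6060918  -0.21265392  0.35175155] [-0.75547781 -0.79538546 -1.75452491] [-0.00681879 -0.16623384  0.00019469]
```

View pics/w6d.png

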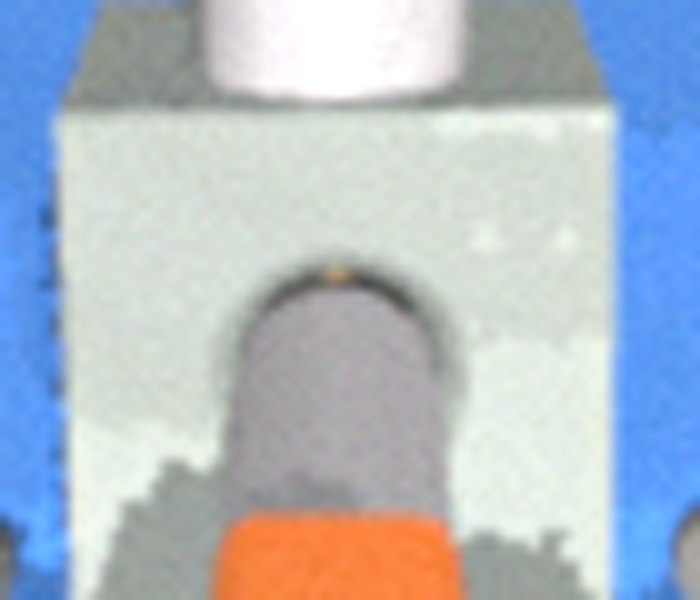

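View pics/s6d.png

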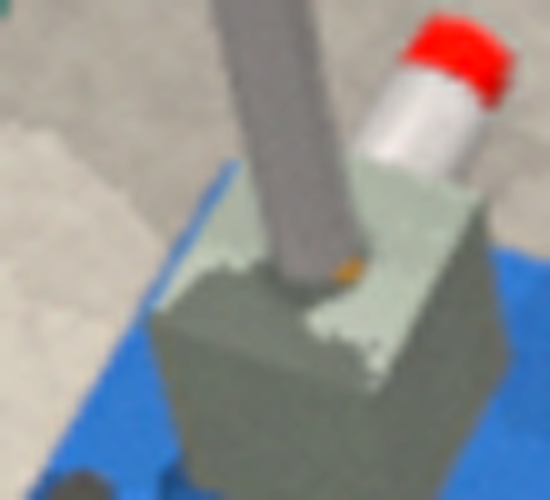

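Both views now show the rod centred in the mouth (rod 342 against rim 342 in the wrist view) with no contact force. Descending gently with force checks.

>>> move_arm(steps=[[0,0,1.5,0],[0,0,3,0],[0,0,4.5,0],[0,0,6,0],[0,0,6,0]])

```text
clock: 11.82
position: [0.6061, -0.2127, 0.3456]
ee_rot: [1.849, 2.539, -0.0]
force: [0.3, -0.9, -2.1]
width: 0.127
```

>>> move_arm(steps=[[0,0,1,0],[0,0,2,0],[0,0,3,0],[0,0,4,0],[0,0,4,0]])

```text
clock: 12.45
position: [0.6061, -0.2127, 0.3416]
ee_rot: [1.849, 2.539, -0.0]
force: [1.6, -0.6, -2.2]
width: 0.129
```

>>> move_arm(steps=[[0,0,1,0],[0,0,2,0],[0,0,3,0],[0,0,3,0]])

```text
clock: 12.95
position: [0.6061, -0.213, 0.3388]
ee_rot: [1.849, 2.539, -0.0]
force: [2.1, -2.1, 0.1]
width: 0.129
```

>>> move_arm(steps=[[0,0,1,0],[0,0,2,0],[0,0,2,0]])

```text
clock: 13.32
position: [0.6062, -0.2131, 0.3367]
ee_rot: [1.849, 2.538, -0.001]
force: [1.9, -5.5, 0.1]
width: 0.13
```

>>> move_arm(steps=[[0,0,1,0],[0,0,2,0],[0,0,3,0],[0,0,3,0]])

```text
clock: 13.82
position: [0.6061, -0.2126, 0.3335]
ee_rot: [-1.849, -2.54, -0.0]
force: [2.1, -4.9, -1.4]
width: 0.131
```

The plunger was passed with only a few newtons and the side force is steady at about 5 N. I'll keep going until the pad shows in the vertical force.

>>> move_arm(steps=[[0,0,1,0],[0,0,2,0],[0,0,3,0],[0,0,4,0],[0,0,4,0]])

```text
clock: 14.45
position: [0.606, -0.2126, 0.3293]
ee_rot: [-1.849, -2.539, 0.0]
force: [2.1, -3.8, -1.8]
width: 0.133
```

>>> move_arm(steps=[[0,0,1,0],[0,0,2,0],[0,0,2,0]])

```text
clock: 14.82
position: [0.6061, -0.2126, 0.3275]
ee_rot: [-1.849, -2.539, -0.0]
force: [1.6, -3.6, -2.7]
width: 0.131
```

>>> move_arm(steps=[[0,0,0.7,0],[0,0,1.4,0],[0,0,2,0],[0,0,2,0]])

```text
clock: 15.32
position: [0.6061, -0.2126, 0.3257]
ee_rot: [1.849, 2.54, 0.0]
force: [2.2, -4.2, 0.1]
width: 0.131
```

>>> move_arm(steps=[[0,0,0.7,0],[0,0,1.4,0],[0,0,2,0],[0,0,2,0]])

```text
clock: 15.82
position: [0.606, -0.2126, 0.3235]
ee_rot: [-1.849, -2.539, 0.0]
force: [2.4, -4.6, -1.5]
width: 0.126
```

>>> move_arm(steps=[[0,0,0.7,0],[0,0,1.4,0],[0,0,2,0],[0,0,2,0]])

```text
clock: 16.32
position: [0.6061, -0.2126, 0.3215]
ee_rot: [-1.849, -2.539, 0.0]
force: [2.4, -3.9, -1.4]
width: 0.127
```

>>> move_arm(steps=[[0,0,0.7,0],[0,0,1.4,0],[0,0,2,0],[0,0,2,0]])

```text
clock: 16.82
position: [0.6061, -0.2126, 0.3195]
ee_rot: [-1.849, -2.539, 0.0]
force: [2.6, -3.3, -0.7]
width: 0.128
```

>>> move_arm(steps=[[0,0,0.7,0],[0,0,1.4,0],[0,0,2,0],[0,0,2,0]])

```text
clock: 17.32
position: [0.6061, -0.2126, 0.318]
ee_rot: [1.849, 2.539, 0.0]
force: [0.7, -3.2, 5.1]
width: 0.128
```

>>> move_arm(steps=[[0,0,0.7,0],[0,0,1.4,0],[0,0,2,0],[0,0,2,0]])

```text
clock: 17.82
position: [0.6062, -0.2126, 0.3168]
ee_rot: [1.849, 2.539, 0.0]
force: [-1.1, -2.6, 11.4]
width: 0.13
```

The pad is clear: the force rises about 5 N/mm over the last moves, to roughly 13 N net. I'll ease back about 1.2 mm so the marker doesn't spring up on release.

>>> move_arm(steps=[[0,0,-0.6,0],[0,0,-1.2,0],[0,0,-1.2,0],[0,0,-1.2,0]])

```text
clock: 18.32
position: [0.6061, -0.2126, 0.3172]
ee_rot: [1.849, 2.539, 0.0]
force: [0.6, -3.3, 6.4]
width: 0.127
```

>>> move_arm(steps=[[0,0,-0.4,0],[0,0,-0.8,0],[0,0,-0.8,0],[0,0,-0.8,0]])

```text
clock: 18.82
position: [0.6061, -0.2126, 0.3177]
ee_rot: [1.849, 2.54, -0.0]
force: [1.9, -4.5, 1.6]
width: 0.128
```

Net load on the pad is now about 3.5 N, so it's still in light contact. Releasing.

>>> move_arm(steps=[[0,0,0,0],[0,0,0,0],[0,0,0,0],[0,0,0,0],[0,0,0,0],[0,0,0,0]], grip=60)

```text
clock: 19.58
position: [0.6061, -0.2126, 0.3177]
ee_rot: [-1.849, -2.539, 0.0]
force: [0.6, 0.1, -0.2]
width: 0.652
```

Run:
```python
from h import *
st=arm.observe();im=arm.get_image("wrist")
print(st["clock"],st["position"],st["force"],st["width"])
cv2.imwrite("pics/w7.png",im[:,:,::-1])
s=arm.get_image("scene")[:,:,::-1]
cv2.imwrite("pics/s7d.png",cv2.resize(s[250:390,200:310],None,fx=5,fy=4,interpolation=cv2.INTER_CUBIC))
```

```text
19.575 [ 0.6060634  -0.21262136  0.31770309] [ 0.61507763  0.06033845 -0.24083034] 0.6518346786880488
```

View pics/w7.png

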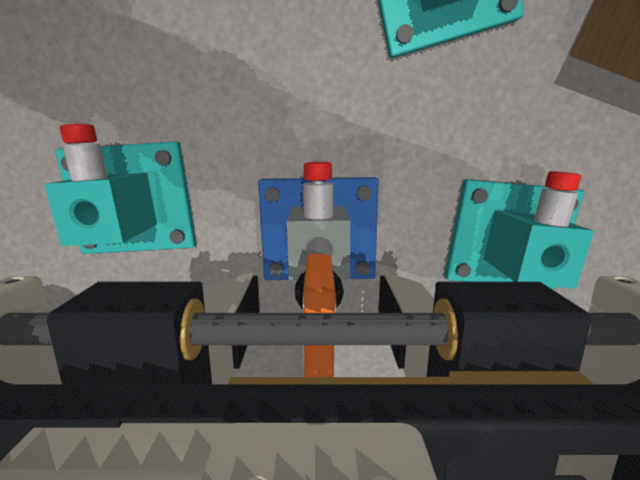

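View pics/s7d.png

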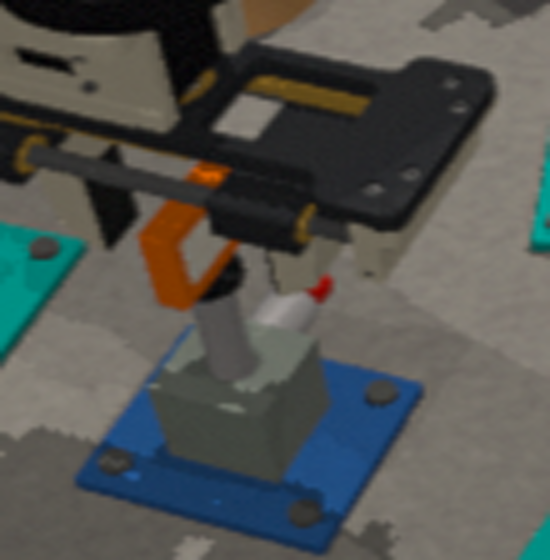

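The marker stands freely between the open jaws, paddle along the plunger line. I'll retreat straight up and check.

>>> move_arm(steps=[[0,0,-5,0],[0,0,-15,0],[0,0,-35,0],[0,0,-60,0],[0,0,-85,0],[-40,0,-105,0],[-80,0,-110,0],[-80,0,-110,0],[-80,0,-110,0],[-80,0,-110,0]])

```text
clock: 20.92
position: [0.6306, -0.2874, 0.428]
ee_rot: [-1.847, -2.541, -0.001]
force: [-0.2, 0.9, 0.1]
width: 0.65
```

Run:
```python
from h import *
st=arm.observe();im=arm.get_image("wrist");np.save("w8.npy",np.r_[st["position"],st["ee_rot"]])
K,P=cam("wrist",st);print(st["clock"],st["position"],st["force"])
cv2.imwrite("pics/w8.png",im[:,:,::-1])
s=arm.get_image("scene")[:,:,::-1];cv2.imwrite("pics/s8.png",s)
cv2.imwrite("pics/s8d.png",cv2.resize(s[265:395,200:310],None,fx=6,fy=4.5,interpolation=cv2.INTER_CUBIC))
for zt in(.178,):
 for lo in(150,190):
  for b in blobs(mask(im,(8,180,lo),(22,255,255)),100):
    q=np.array([onz(K,P,p,zt) for p in cv2.boxPoints(b[3])]);print(b,q.mean(0),[np.linalg.norm(q[i]-q[i-1]) for i in range(4)],[np.arctan2(*(q[i]-q[i-1])[[1,0]]) for i in range(4)])
```

```text
20.925 [ 0.63063967 -0.28737279  0.42796297] [-0.16073493  0.92863808  0.10564154]
(np.int32(583), array([317.5, 144.4]), array([309, 100,  19,  71], dtype=int32), ((317.7333984375, 134.99557495117188), (17.630884170532227, 70.19025421142578), 0.9548413157463074)) [ 0.60725455 -0.21500086  0.178     ] [np.float64(0.011548913046369007), np.float64(0.04296083861531454), np.float64(0.01095598139252131), np.float64(0.042966719760373626)] [np.float64(-2.8428551190916465), np.float64(1.860977635286303), np.float64(0.29936392378377835), np.float64(-1.2668138799993884)]
(np.int32(569), array([317.6, 143.9]), array([310, 100,  18,  70], dtype=int32), ((318.5, 134.5), (69.0, 17.0), 90.0)) [ 0.60762857 -0.21453972  0.178     ] [np.float64(0.042202825546217744), np.float64(0.010564864471797705), np.float64(0.042200533588946806), np.float64(0.011126512132980368)] [np.float64(1.8792002737677789), np.float64(0.3149358480853899), np.float64(-1.2490836241877894), np.float64(-2.82644463701374)]
```

View pics/w8.png

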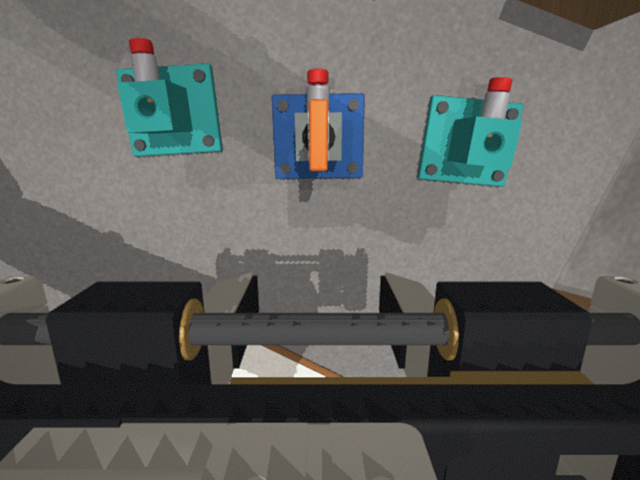

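View pics/s8d.png

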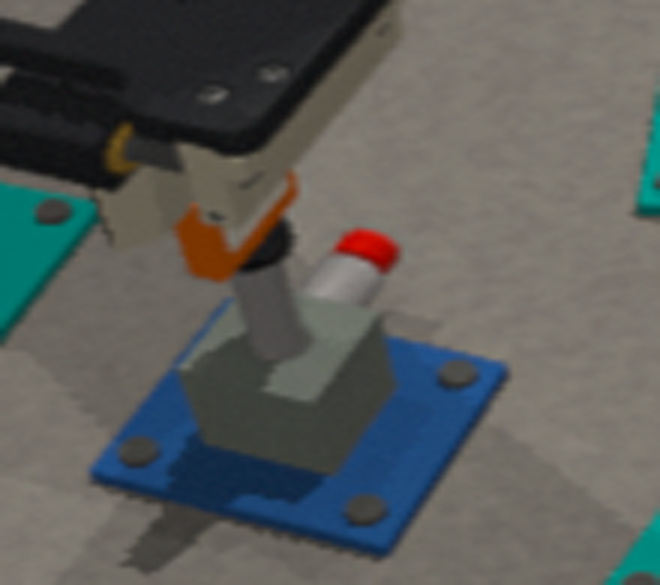

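Run:
```python
from cell import arm
print(arm.sign_off())
```

```text
the job is handed in; nothing more can be done
None
```

The orange marker is in the grey-towered holder on the blue plate, standing on its own and resting on the hidden depth stop. I handed the job in at about 21 s; no verdict is reported.

- **Insertion:** The rod passed the plunger with only a few newtons of vertical force. The force then rose about 5 N/mm, which matches the pad, at an estimated 37 mm below the rim. The highest reading was about 13 N net. I eased back to about 3.5 N on the pad before opening the jaws, then retreated straight up.
- **Last checks:**
    - The paddle top is within about 1 mm of the bore axis, so the marker is upright.
    - The paddle's width reads 1.86–1.88 rad against about 1.885 rad for the plunger line, well within 14 degrees.
    - The robot is clear of the marker.
- **Disagreement along the way:** With the foot just above the rim, the wrist and scene views differed by about 1.5 mm on the foot's offset. A compromise shift centred the rod in the mouth in both views before it touched.
- **Not checked:** I did not press on the marker again after release. That it is still home rests on the force readings before the jaws opened. I did not re-measure the other markers, the carton or the tape roll at the end, but nothing in the moves or force readings suggested contact with them.

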